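# Take a shot from the leaning pump canister and close its hood

### The job

Press the canister's sprung nozzle head all the way down, gently, hold it down for about half a second so that a full shot goes into the cup, and let it come right back up. Then swing the open hood over the nozzle until it is fully shut, and leave the cup, the glass jar and the tin standing where they are.

Things in the scene. Friction and masses are not known exactly. Their poses are not given: they have to be found in the camera images.
- bracket: Fixed grey bracket: base plate 150 x 100 x 8 mm on the table, inclined back plate, two steel clamp bands round a bare aluminium canister 60 mm across that leans 0.42 rad towards the cup. Origin on the table surface; x points away from the cup, z up; the plate spans x -45 to +105 mm. Nothing on bracket or canister should be loaded with more than 40 N.
- axis_low (a point): Point fixed to the bracket, on the canister's axis, at (-1, 0, 149) mm in the bracket's frame; its axes are the bracket's. The axis points up along A = (-0.408, 0, 0.913); R = (0.913, 0, 0.408) is square to it, to the back. The canister is clamped at an unmeasured depth: its shoulder (top of its neck) is D = 0 to 24 mm along A from here. D varies and is not read out: feel or see it.
- nozzle (a joint): Black sprung nozzle head on the canister's axis, 26 mm across, flat top, with a 9 mm thick spout reaching 50 mm towards the cup. Its top is 35 mm above the shoulder along A (35 + D from point axis_low). Value in m: 0 up at rest, 0.010 fully down at its stop, moving along -A. The spring gives from 4 N, takes 9 N at the stop, and pushes the head back up.
- hinge_low (a point): Point fixed to the bracket, at (28, 0, 162) mm in its frame: the middle of the hood's hinge line if D were 0; the true hinge is D further along A. The line runs along the bracket's y, 32 mm behind the canister's axis. Open, the hood's plate stands on end behind the nozzle, its outer face looking back: push it over from behind, then press it down from above.
- hood (a joint): Grey hinged hood, 50 mm wide, open below and to the front, where the spout stays out. Value in rad: 0 shut over the nozzle, grows swinging up and back; starts at 1.6 to 1.95; stays where left (stiff, 0.06 N m). Shut, the outer face of its 4 mm top plate is 46 mm above the hinge line along A and reaches from over that line 64 mm forward (-R), plus a tab of 6 mm; walls at sides and back.
- cup: Clear plastic cup, 56 mm across, 50 mm high, standing under the spout. Origin at the centre of its underside, z up.
- glass_jar: Clear glass jar, 59 mm across, 83 mm high, standing beside the bracket. Origin at the centre of its underside, z up.
- tin: Food tin, 57 mm across, 72 mm high, standing on the other side of the bracket. Origin at the centre of its underside, z up.
Not all that is in view belongs to the job. Of the things that look like the bracket, the larger one is meant.

How it is judged:
By the outcome, as a careful person would: the job done as asked, in the order asked, and still so for the second after the job is handed in, with the robot touching nothing.
It also fails if it takes over 43 s, if anything falls off the work surface, if the arm or the gripper's body presses on something with over 40 N, if the wrist force passes 120 N, or if a joint passes its speed limit or range.

### The arm

A 6-joint arm with a two-finger parallel gripper is mounted at the origin on a cart in front of the work surface, level with it; the furniture and walls round the work are solid. World frame = base frame: x ahead of the robot, y to its left, z up, the work surface at z = 0. Lengths are in mm, angles in rad, forces in N, time in s.
With the tool pointing down it reaches from about 350 to 875 mm from the base axis. Payload 4.2 kg.
Tool frame: the origin (TCP) lies at the very end of the fingers, on their centre line; the grasp point (between the pads) lies arm.grip_point_offset behind it (arm.grip_point_offset is the distance from the TCP to the grasp point, in mm); z points along the fingers, y is the line along which they close (so a half turn about z gives the same grasp; the last joint's range is limited). The gripper opens to 85 mm and grips with 20 to 120 N. Pads are 22 mm wide; open, the fingers measure 114 mm over their backs; the gripper's body (76 mm by 85 mm) begins 54 mm behind the grasp point. The pads swing forward as they close: fully open they stand 13 mm farther back than shut.
Start: joints at [-0.987, 0.385, 0.008, 0, -1.194, -0.259], TCP at [199.465, -592.295, 231.312] pointing down, gripper open.
Joint ranges: [-3.14, 3.14], [-1.21, 2.06], [-1.07, 1.41], [-3.16, 2.05], [-2.99, -0.16], [-3.1, 3.1]. Speed limits (rad/s): [2.79, 2.79, 3.14, 3.14, 3.14, 3.14].

### API

Orientations are given as a unit quaternion [x, y, z, w].
In Python, from bench import arm, cams, ticket gives the robot as it stands.
- The arm moves only by the tool servo_tool, never from a script. Its argument "commands" is a list that holds one entry, the list of rows, each a list of 7 numbers: the closure in counts, from 0 (fully open) to 255 (shut), then the shift along the tool's x, y, z in m, then the turn, a rotation vector about the tool's x, y, z in degrees. In form: [[[grip, x, y, z, ax, ay, az], ...]]. A call has 1 to 10 rows; each row shifts and turns the commanded pose from where the row before left it, along the tool's axes as they then stand; what a row does not reach is not made up. A row lasts 1/12 s, in which the tool goes at most 41.7 mm and 7.16 degrees, less where a joint would pass 70% of its speed; a pose out of reach is approached as far as the arm can. A call with a gripper value outside its range is refused whole. The fingers move at their own pace and stop on an object; the grip force is fixed at half the most. Time passes only in rows, so rows that do not move let the fingers close. It gives the time, the measured TCP pose, the force, the opening and the grip force at its end, in the units of the state.
- arm.read_state(): the state, without advancing time (a new reading comes with each control period).
- cams.get_image(name): name is "scene" or "top" or "wrist"; returns a dict with "frame" (480x640x3 uint8, blue, green, red), "K" (3x3 intrinsics, pixels), "k1" (the pictures are not rectified: a ray, as slopes to the right and down, at radius r is drawn at 1 + k1 r^2 times it, then the intrinsics apply), "T" (4x4, takes a point from camera to world coordinates). Camera axes: x right, y up, looking along -z (the intrinsics and any distortion apply to the point x, -y, -z); pixel columns grow to the right and rows downward; lengths in mm; the calibration is good to about 2 mm. A picture is of the moment at which its call begins. There is no depth.
- ticket.job_done(): hands the job in; it is judged then, once.
The state is a dict: "clock": time; "joints": joint angles; "joint_vel": joint speeds; "joint_efforts": joint torques, N m; "position": TCP position; "ee_rot": TCP orientation; "contact_force": force on the tool from outside, world axes, zero at the start; "wrist_torque": the same for the moment, N m; "gripper_width": finger opening in mm; "grasp_force": force on a finger pad.
Only numpy, scipy, OpenCV 4.12 (cv2) and the standard library are available. Lean on these libraries where they do the work, as an engineer would, in place of code of your own. Each camera call takes 0.05 s, during which the arm holds its last target. There are 200 camera calls.

## Working session

There is one attempt and no reset: what is moved stays moved. The work goes in short steps, Python scripts to look and compute and a tool call to move; the robot and the scene stay as the last step left them, time stands still between calls to the robot, and variables do not carry over. Pictures are saved under pics/ and viewed, at most 10 in all, crops included, and the job is handed in when it is done.

Besides the shell and the picture viewer there is one more tool, called as a command line: name --argument value ..., lists and objects as JSON in quotes. servo_tool: Moves the arm, as the interface text tells. Its arguments: {"type":"object","properties":{"commands":{"type":"array","items":{"type":"array","items":{"type":"array","items":{"type":"number"}}}}},"required":["commands"]}

```bash
mkdir -p pics; ls; python3 - <<'E'
from bench import arm,cams,ticket
import cv2,json,numpy as np
s=arm.read_state();print(s['position'],s['ee_rot'],s['clock'],arm.grip_point_offset)
for n in ['scene','top']:
    d=cams.get_image(n);cv2.imwrite(f'pics/{n}0.png',d['frame'])
    np.savez(f'pics/{n}0.npz',K=d['K'],k1=d['k1'],T=d['T']);print(n,d['K'].tolist(),d['k1'],np.round(d['T'],3).tolist())
E
```

```text
pics
[ 199.27791238 -591.76988832  230.20365507] [-1.61597401e-01  9.86856156e-01  1.07585625e-03 -2.21454608e-04] 0.0 18.700000000000003
scene [[571.5976413580464, 0.0, 324.77107829968446], [0.0, 571.5976413580464, 241.49085757632096], [0.0, 0.0, 1.0]] -0.14845758202159348 [[-0.845, 0.253, -0.471, 13.44], [-0.535, -0.366, 0.762, 925.483], [0.02, 0.895, 0.445, 576.467], [0.0, 0.0, 0.0, 1.0]]
top [[463.06141439703197, 0.0, 322.6759164935191], [0.0, 463.06141439703197, 238.5836134217576], [0.0, 0.0, 1.0]] -0.07992742774818345 [[0.002, 0.999, -0.04, 460.65], [-1.0, 0.002, 0.006, 162.799], [0.006, 0.04, 0.999, 977.59], [0.0, 0.0, 0.0, 1.0]]
```

View pics/scene0.png

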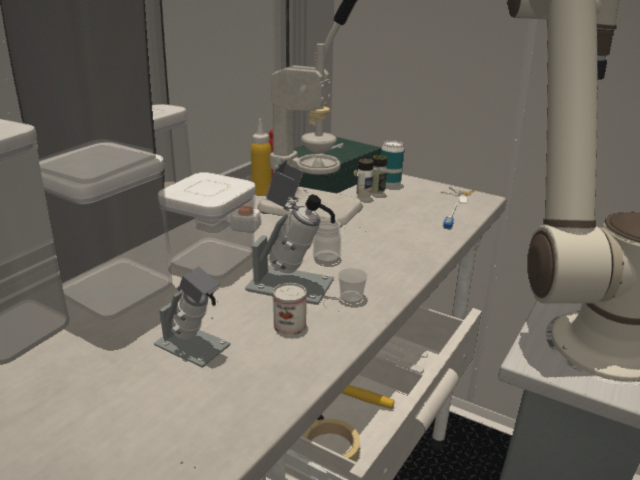

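View pics/top0.png

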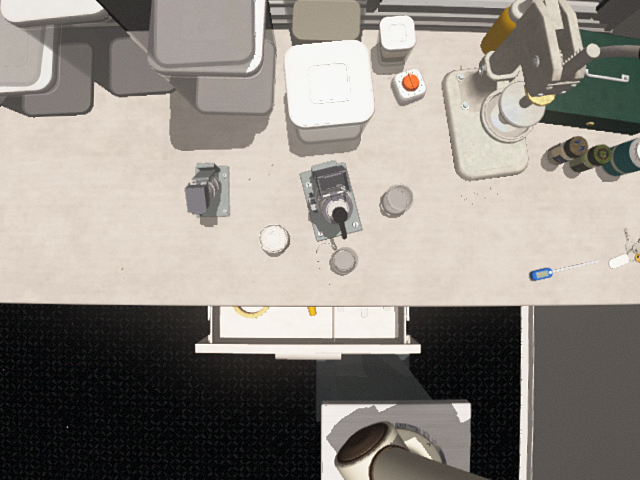

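The scene view shows the large bracket at about (290,285), its nozzle at (313,203), the open hood at (285,183), the cup at (352,286), the tin at (290,310) and the jar at (327,242). In the top view the bracket is at (333,200) with its spout pointing towards the robot, and the cup is at (343,260). I'll zoom in for the corners.

```bash
cat > h.py <<'E'
import numpy as np,cv2
def cal(n):
    d=np.load(f'pics/{n}.npz');return d['K'],float(d['k1']),d['T']
def ray(c,uv):
    K,k1,T=c
    m=cv2.undistortPoints(np.array([[uv]],float),K,np.array([k1,0,0,0,0.])).ravel()
    v=T[:3,:3]@np.array([m[0],-m[1],-1]);return T[:3,3],v/np.linalg.norm(v)
def onz(c,uv,z):
    o,v=ray(c,uv);return o+v*(z-o[2])/v[2]
def tri(c1,a,c2,b):
    o,v=ray(c1,a);p,w=ray(c2,b)
    s=np.linalg.lstsq(np.c_[v,-w],p-o,rcond=None)[0]
    x,y=o+s[0]*v,p+s[1]*w;return (x+y)/2,np.linalg.norm(x-y)
def proj(c,P):
    K,k1,T=c;P=np.atleast_2d(P)
    q=(P-T[:3,3])@T[:3,:3];x=q[:,0]/-q[:,2];y=-q[:,1]/-q[:,2];f=1+k1*(x*x+y*y)
    return np.c_[K[0,0]*x*f+K[0,2],K[1,1]*y*f+K[1,2]]
E
python3 - <<'E'
import cv2,numpy as np
a=cv2.imread('pics/top0.png')[150:280,280:420];b=cv2.imread('pics/scene0.png')[155:325,230:380]
f=lambda i,s:cv2.resize(i,None,fx=s,fy=s,interpolation=cv2.INTER_CUBIC)
a=f(a,4);b=f(b,3.4)
for i,(m,s) in enumerate(((a,4),(b,3.4))):pass
cv2.imwrite('pics/ta.png',a);cv2.imwrite('pics/sb.png',b);print(a.shape,b.shape)
E
```

```text
(520, 560, 3) (578, 510, 3)
```

View pics/ta.png

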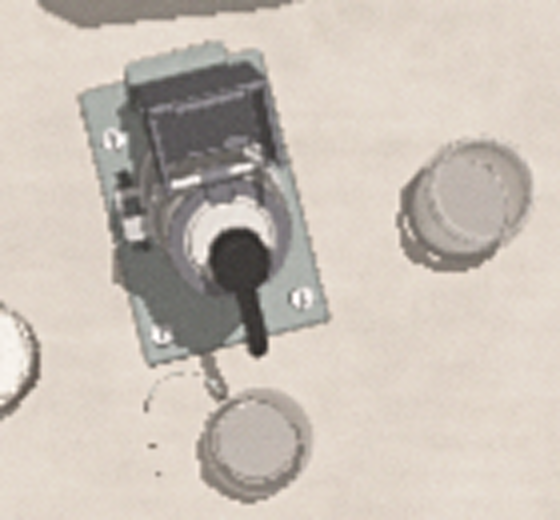

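View pics/sb.png

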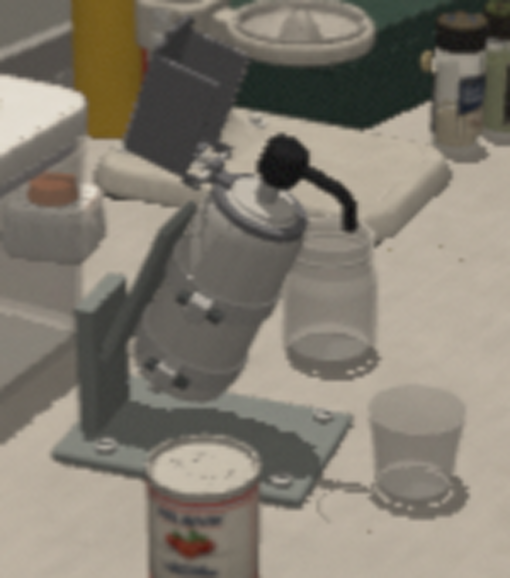

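The top crop shows the plate corners at (80,95), (262,50), (328,318) and (150,362), the nozzle cap at (239,258) and the spout tip at (258,350). In the scene crop the cap is at (285,160) and the front plate corners are at (352,415) and (300,503).

```bash
cat > m.py <<'E'
from h import *
t=cal('top0');s=cal('scene0')
T=lambda u,v:((u+.5)/4-.5+280,(v+.5)/4-.5+150)
S=lambda u,v:((u+.5)/3.4-.5+230,(v+.5)/3.4-.5+155)
bl,br,fr,fl=[onz(t,T(*p),8)for p in((80,95),(262,50),(328,318),(150,362))]
print('lens',[np.linalg.norm(a-b).round(1) for a,b in((bl,br),(fl,fr),(bl,fl),(br,fr))])
fs=[onz(s,S(*p),8) for p in((352,415),(300,503),(55,455))];print('front r,l,back l from scene',np.round(fs,1),'top',np.round([fr,fl,bl],1))
x=(bl+br-fl-fr);x/=np.linalg.norm(x);print('yaw',np.arctan2(x[1],x[0]))
c=(bl+br+fl+fr)/4; O=c-30*x;O[2]=0
y=np.array([-x[1],x[0],0]);R=np.c_[x,y,[0,0,1]]
print('O',O.round(1))
A=R@[-.408,0,.913];al=O+R@[-1,0,149]
p,e=tri(t,T(239,258),s,S(285,160));print('cap mid',p.round(1),e.round(1),'bracket frame',(R.T@(p-O)).round(1),'along A',(p-al)@A)
for n,a,b in(('spout tip',(258,345),(350,222)),):
    p,e=tri(t,T(*a),s,S(*b));print(n,p.round(1),e.round(1),(R.T@(p-O)).round(1))
for D in (0,8,16,24):
    top=al+A*(35+D);mid=al+A*(28+D);hl=O+R@[28,0,162]+D*A
    q=lambda c,P,f,o:((proj(c,P)[0]-o+.5)*f-.5).round(0)
    print(D,top.round(1),'Tcrop',q(t,mid,4,(280,150)),'Scrop',q(s,mid,3.4,(230,155)),'hingeL,R',*[q(s,hl+y*k,3.4,(230,155)) for k in(25,-25)],*[q(t,hl+y*k,4,(280,150)) for k in(25,-25)])
E
python3 m.py
```

```text
lens [np.float64(99.1), np.float64(96.2), np.float64(145.7), np.float64(146.0)]
front r,l,back l from scene [[517.7  75.5   8. ]
 [490.9 172.8   8. ]
 [632.1 208.7   8. ]] top [[519.1  75.6   8. ]
 [495.8 169.    8. ]
 [636.7 206.2   8. ]]
yaw 0.24863719611468765
O [549.  132.9   0. ]
cap mid [533.2 129.1 183.8] 2.3 bracket frame [-16.2   0.2 183.8] along A 37.95570711949707
spout tip [497.5 119.5 153.5] 1.7 [-53.3  -0.2 153.5]
0 [534.2 129.1 181. ] Tcrop [238. 254.] Scrop [276. 175.] hingeL,R [188. 203.] [221. 169.] [159. 182.] [269. 154.]
8 [531.1 128.3 188.3] Tcrop [240. 259.] Scrop [282. 163.] hingeL,R [194. 192.] [227. 158.] [161. 187.] [272. 159.]
16 [527.9 127.5 195.6] Tcrop [243. 265.] Scrop [288. 151.] hingeL,R [199. 180.] [233. 146.] [163. 192.] [275. 164.]
24 [524.7 126.7 202.9] Tcrop [246. 271.] Scrop [294. 139.] hingeL,R [205. 168.] [238. 134.] [165. 197.] [277. 169.]
```

```bash
cat > plan.py <<'E'
from h import *
from bench import arm
from scipy.spatial.transform import Rotation as Ro
import sys
O=np.array([549,133.3,0]);yaw=.2487
x=np.array([np.cos(yaw),np.sin(yaw),0]);yb=np.array([-x[1],x[0],0]);B=np.c_[x,yb,[0,0,1]]
A=B@[-np.sin(.42),0,np.cos(.42)];Rv=B@[np.cos(.42),0,np.sin(.42)]
al=O+B@[-1,0,149]
M=np.c_[-Rv,yb,-A]
def P(r,a,l=0): return al+r*Rv+a*A+l*yb      # canister coords from axis_low
def cc(p): d=np.asarray(p)-al;return np.array([d@Rv,d@A,d@yb])
if __name__=='__main__':
    s=arm.read_state();C=Ro.from_quat(s['ee_rot'])
    tgt=P(*map(float,sys.argv[1:4]))
    d=tgt-s['position']
    print('clock',s['clock'],'pos',s['position'].round(1),'can(R,A,y)',cc(s['position']).round(1),'F',s['contact_force'].round(2),'w',s['gripper_width'])
    print('target',tgt.round(1),'tool shift mm',C.inv().apply(d).round(1),'rotvec deg',(C.inv()*Ro.from_matrix(M)).as_rotvec(degrees=True).round(2),'after-rot shift',(M.T@d).round(1))
E
python3 plan.py 0 103 0
```

```text
clock 0.1 pos [ 199.3 -591.8  230.3] can(R,A,y) [-438.4  284.8 -616.7] F [-0.2   0.36 -0.35] w 85.42925234119015
target [507.3 122.7 243. ] tool shift mm [-519.9  579.   -11.6] rotvec deg [  1.03 -24.06   4.26] after-rot shift [-438.4  616.7  181.8]
```

servo_tool --commands '[[[255,0,0.01,-0.03,0,0,0],[255,0,0.019,-0.03,0,0,0],[255,-0.026,0.029,0,0,0,0],[255,-0.026,0.029,0,0,0,0],[255,-0.026,0.029,0,0,0,0],[255,-0.026,0.029,0,0,0,0],[255,-0.026,0.029,0,0,0,0],[255,-0.026,0.029,0,0,0,0],[255,-0.026,0.029,0,0,0,0],[255,-0.026,0.029,0,0,0,0]]]'

```text
clock: 0.93
position: [313.2, -276.7, 291.1]
ee_rot: [-0.161, 0.987, 0.0, -0.0]
contact_force: [1.3, -0.6, 0.5]
gripper_width: 0.1
grasp_force: 0.0
```

servo_tool --commands '[[[255,-0.026,0.029,0,0,0,0],[255,-0.026,0.029,0,0,0,0],[255,-0.026,0.029,0,0,0,0],[255,-0.026,0.029,0,0,0,0],[255,-0.026,0.029,0,0,0,0],[255,-0.026,0.029,0,0,0,0],[255,-0.026,0.029,0,0,0,0],[255,-0.026,0.029,0,0,0,0],[255,-0.026,0.029,0,0,0,0],[255,-0.026,0.029,0,0,0,0]]]'

```text
clock: 1.77
position: [467.1, 81.2, 291.1]
ee_rot: [-0.162, 0.987, 0.0, -0.0]
contact_force: [1.2, -0.4, -0.7]
gripper_width: -0.1
grasp_force: 0.0
```

servo_tool --commands '[[[255,-0.013,0.005,0,0,0,0],[255,-0.013,0.005,0,0,0,0],[255,0,0,0,0.26,-6,1.05],[255,0,0,0,0.26,-6,1.05],[255,0,0,0,0.26,-6,1.05],[255,0,0,0,0.26,-6,1.05],[255,0,0,0,0,0,0]]]'

```text
clock: 2.35
position: [481.8, 93.2, 285.2]
ee_rot: [-0.122, 0.971, 0.023, 0.202]
contact_force: [-1.4, -1.4, -2.8]
gripper_width: -0.1
grasp_force: 0.0
```

```bash
python3 plan.py 0 60 0; python3 - <<'E'
from bench import cams
import cv2,numpy as np
for n in ['scene','wrist']:
    d=cams.get_image(n);cv2.imwrite(f'pics/{n}1.png',d['frame']);np.savez(f'pics/{n}1.npz',K=d['K'],k1=d['k1'],T=d['T'])
b=cv2.imread('pics/scene1.png')[120:330,180:400]
w=cv2.imread('pics/wrist1.png')
b=cv2.resize(b,None,fx=2,fy=2,interpolation=cv2.INTER_CUBIC)
o=np.zeros((480,800,3),np.uint8);o[:420,:440]=b;o[:270,440:]=cv2.resize(w,(360,270),interpolation=cv2.INTER_AREA);cv2.imwrite('pics/c1.png',o)
E
```

```text
clock 2.35 pos [481.8  93.2 285.2] can(R,A,y) [-12.  154.5 -22.3] F [-1.45 -1.4  -2.83] w -0.07317638419885662
target [524.3 127.  203.8] tool shift mm [-13.   22.6  94.3] rotvec deg [-0.23 -0.55  0.16] after-rot shift [-12.   22.3  94.5]
```

View pics/c1.png

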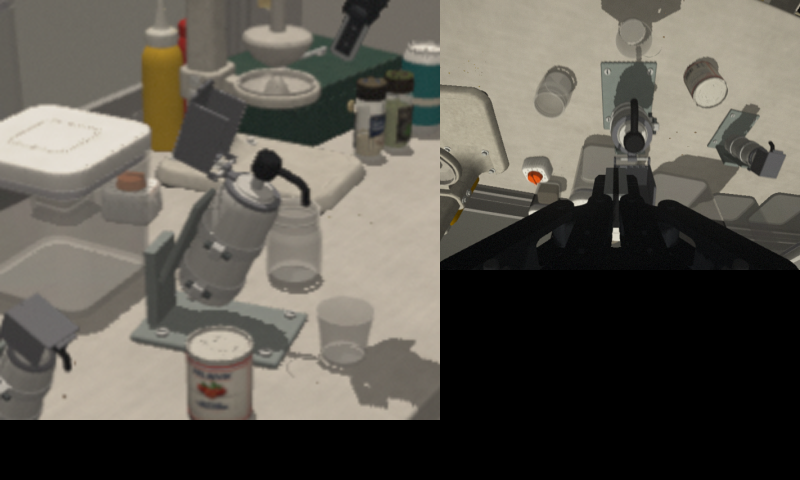

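The wrist view shows the canister, the cap at about (347,257) full-size, the open hood just in front of the fingers, and the plate edges. I'll use it to check the sideways offset and D.

```bash
python3 - <<'E'
from plan import *
w=cal('wrist1');im=cv2.imread('pics/wrist1.png');t=cal('top0');sc=cal('scene1')
T=lambda u,v:((u+.5)/4-.5+280,(v+.5)/4-.5+150)
g=im.max(2);roi=(slice(170,285),slice(300,400))
m=np.zeros_like(g);m[roi]=(g[roi]<45)*255
n,l,st,ce=cv2.connectedComponentsWithStats(m);
for i in range(1,n):
    if st[i,4]>60: print('dark blob',st[i],ce[i].round(1))
# cap: widest row band
k=cv2.morphologyEx(m,cv2.MORPH_OPEN,cv2.getStructuringElement(cv2.MORPH_ELLIPSE,(17,17)))
n,l,st,ce=cv2.connectedComponentsWithStats(k);print('cap',st[1:],ce[1:])
tb=cv2.imread('pics/top0.png').max(2);mt=np.zeros_like(tb);mt[200:225,325:355]=(tb[200:225,325:355]<50)*255
kt=cv2.morphologyEx(mt,cv2.MORPH_OPEN,cv2.getStructuringElement(cv2.MORPH_ELLIPSE,(9,9)))
n,l,s2,c2=cv2.connectedComponentsWithStats(kt);print('top cap',s2[1:],c2[1:])
sb=cv2.imread('pics/scene1.png').max(2);ms=np.zeros_like(sb);ms[190:216,295:328]=(sb[190:216,295:328]<50)*255
ks=cv2.morphologyEx(ms,cv2.MORPH_OPEN,cv2.getStructuringElement(cv2.MORPH_ELLIPSE,(9,9)))
n,l,s3,c3=cv2.connectedComponentsWithStats(ks);print('scene cap',s3[1:],c3[1:])
for nm,a,b in(('w-t',(w,ce[1]),(t,c2[1])),('w-s',(w,ce[1]),(sc,c3[1])),('t-s',(t,c2[1]),(sc,c3[1]))):
    p,e=tri(*a,*b);print(nm,p.round(1),e.round(1),'can',cc(p).round(1))
E
```

```text
dark blob [ 327  175   37   96 1841] [344.7 232.8]
cap [[328 230  26  27 456]] [[340.52631579 242.81359649]]
top cap [] []
scene cap [[307 196  13  14 141]] [[312.90780142 202.60992908]]Traceback (most recent call last):
  File "<stdin>", line 18, in <module>
IndexError: index 1 is out of bounds for axis 0 with size 1
```

```bash
python3 - <<'E'
from plan import *
w=cal('wrist1');t=cal('top0');s=cal('scene1')
def cap(f,y0,y1,x0,x1,th):
    g=cv2.imread(f).max(2);m=np.zeros_like(g);m[y0:y1,x0:x1]=(g[y0:y1,x0:x1]<th)*255
    d=cv2.distanceTransform(m,cv2.DIST_L2,5);q=np.argwhere(d>d.max()-.6).mean(0);return q[::-1],d.max()
W,T,S=cap('pics/wrist1.png',170,285,300,400,60),cap('pics/top0.png',200,228,325,355,70),cap('pics/scene1.png',188,216,295,328,70)
print(W,T,S)
for nm,a,b in(('w-t',(w,W[0]),(t,T[0])),('w-s',(w,W[0]),(s,S[0])),('t-s',(t,T[0]),(s,S[0]))):
    p,e=tri(*a,*b);print(nm,p.round(1),e.round(1),'can R,A,y',cc(p).round(1))
E
```

```text
(array([344.33333333, 252.        ]), np.float32(18.178297)) (array([339.8, 216.4]), np.float32(5.7938)) (array([312.83333333, 202.5       ]), np.float32(6.5906997))
w-t [530.3 128.3 188.5] 1.8 can R,A,y [-0.6 43.6 -0.2]
w-s [534.2 129.  182.7] 2.2 can R,A,y [ 0.6 36.7 -0.5]
t-s [531.4 129.5 182.6] 2.4 can R,A,y [-1.8 37.6  0.7]
```

servo_tool --commands '[[[255,-0.006,0.011,0.01,-0.2,-0.5,0.2],[255,-0.007,0.0115,0.015,0,0,0],[255,0,0,0.02,0,0,0],[255,0,0,0.02,0,0,0],[255,0,0,0.015,0,0,0],[255,0,0,0.01,0,0,0],[255,0,0,0.006,0,0,0],[255,0,0,0,0,0,0],[255,0,0,0,0,0,0]]]'

```text
clock: 3.2
position: [534.0, 132.0, 209.7]
ee_rot: [-0.121, 0.97, 0.027, 0.211]
contact_force: [-0.1, -0.2, 0.8]
gripper_width: 0.2
grasp_force: 0.0
```

```bash
python3 plan.py 0 45 0
```

```text
clock 3.2 pos [534.  132.  209.7] can(R,A,y) [12.1 61.1  2.4] F [-0.07 -0.21  0.83] w 0.1918326474607946
target [530.2 128.5 190.1] tool shift mm [12.3 -2.5 16. ] rotvec deg [ 0.09  0.48 -0.1 ] after-rot shift [12.1 -2.4 16.1]
```

servo_tool --commands '[[[255,0.006,-0.0012,0,0,0.5,0],[255,0.006,-0.0012,0,0,0,0],[255,0,0,0.002,0,0,0],[255,0,0,0.002,0,0,0],[255,0,0,0,0,0,0],[255,0,0,0,0,0,0]]]'

```text
clock: 3.7
position: [524.6, 127.1, 200.8]
ee_rot: [-0.121, 0.971, 0.027, 0.206]
contact_force: [-0.7, 0.1, 0.5]
gripper_width: -0.2
grasp_force: 0.0
```

```bash
python3 plan.py 0 45 0
```

```text
clock 3.7 pos [524.6 127.1 200.8] can(R,A,y) [-0.9 57.2 -0. ] F [-0.7   0.08  0.49] w -0.23226647517683313
target [530.2 128.5 190.1] tool shift mm [-0.9  0.  12.2] rotvec deg [ 0.1  -0.03 -0.07] after-rot shift [-0.9  0.  12.2]
```

servo_tool --commands '[[[255,0,0,0.002,0,0,0],[255,0,0,0.002,0,0,0],[255,0,0,0.002,0,0,0],[255,0,0,0.001,0,0,0],[255,0,0,0,0,0,0],[255,0,0,0,0,0,0]]]'

```text
clock: 4.2
position: [527.4, 127.8, 194.1]
ee_rot: [-0.121, 0.971, 0.027, 0.206]
contact_force: [-0.6, 0.0, 0.0]
gripper_width: 0.4
grasp_force: 0.0
```

servo_tool --commands '[[[255,0,0,0.001,0,0,0],[255,0,0,0.001,0,0,0],[255,0,0,0,0,0,0]]]'

```text
clock: 4.45
position: [528.1, 127.9, 192.3]
ee_rot: [-0.121, 0.971, 0.027, 0.206]
contact_force: [0.4, 0.5, 0.2]
gripper_width: 0.1
grasp_force: 0.0
```

servo_tool --commands '[[[255,0,0,0.001,0,0,0],[255,0,0,0.001,0,0,0],[255,0,0,0,0,0,0]]]'

```text
clock: 4.7
position: [529.0, 128.2, 190.9]
ee_rot: [-0.121, 0.971, 0.027, 0.207]
contact_force: [-2.0, -0.1, 3.1]
gripper_width: 0.2
grasp_force: 2.1
```

servo_tool --commands '[[[255,0,0,0.001,0,0,0],[255,0,0,0.001,0,0,0],[255,0,0,0,0,0,0]]]'

```text
clock: 4.95
position: [529.8, 128.4, 189.0]
ee_rot: [-0.121, 0.971, 0.027, 0.207]
contact_force: [-2.1, -0.5, 5.1]
gripper_width: 0.2
grasp_force: 2.7
```

servo_tool --commands '[[[255,0,0,0.001,0,0,0],[255,0,0,0.001,0,0,0],[255,0,0,0.001,0,0,0],[255,0,0,0.001,0,0,0],[255,0,0,0.001,0,0,0]]]'

```text
clock: 5.37
position: [531.8, 128.9, 184.5]
ee_rot: [-0.121, 0.971, 0.027, 0.207]
contact_force: [-4.9, -1.1, 6.4]
gripper_width: 0.1
grasp_force: 3.9
```

servo_tool --commands '[[[255,0,0,0.001,0,0,0],[255,0,0,0.001,0,0,0]]]'

```text
clock: 5.53
position: [532.6, 129.1, 182.7]
ee_rot: [-0.121, 0.971, 0.027, 0.207]
contact_force: [-5.6, 0.0, 7.1]
gripper_width: 0.1
grasp_force: 4.4
```

servo_tool --commands '[[[255,0,0,0.0007,0,0,0]]]'

```text
clock: 5.62
position: [532.8, 129.1, 182.6]
ee_rot: [-0.121, 0.971, 0.027, 0.207]
contact_force: [-14.1, -0.8, 16.3]
gripper_width: 0.2
grasp_force: 9.9
```

servo_tool --commands '[[[255,0,0,0.0007,0,0,0]]]'

```text
clock: 5.7
position: [532.9, 129.0, 182.6]
ee_rot: [-0.121, 0.971, 0.027, 0.207]
contact_force: [-16.9, -1.5, 21.4]
gripper_width: 0.1
grasp_force: 13.0
```

servo_tool --commands '[[[255,0,0,-0.0005,0,0,0],[255,0,0,0,0,0,0],[255,0,0,0,0,0,0],[255,0,0,0,0,0,0],[255,0,0,0,0,0,0]]]'

```text
clock: 6.12
position: [532.7, 129.1, 182.6]
ee_rot: [-0.121, 0.971, 0.027, 0.207]
contact_force: [-9.1, -1.3, 11.7]
gripper_width: 0.3
grasp_force: 7.2
```

```bash
python3 plan.py 0 45 0
```

```text
clock 6.1167 pos [532.7 129.1 182.6] can(R,A,y) [-0.8 37.1 -0.1] F [-9.11 -1.28 11.74] w 0.26842338969469015
target [530.2 128.5 190.1] tool shift mm [-0.8  0.1 -7.9] rotvec deg [ 0.09  0.01 -0.08] after-rot shift [-0.8  0.1 -7.9]
```

servo_tool --commands '[[[255,0,0,-0.003,0,0,0],[255,0,0,-0.005,0,0,0],[255,0,0,-0.01,0,0,0],[255,0,0,-0.02,0,0,0],[255,0,0,-0.03,0,0,0],[255,0,0,-0.03,0,0,0],[255,0,0,-0.02,0,0,0],[255,0,0,0,0,0,0]]]'

```text
clock: 6.78
position: [487.3, 118.1, 294.1]
ee_rot: [-0.121, 0.97, 0.029, 0.21]
contact_force: [-0.1, 0.2, 0.5]
gripper_width: -0.1
grasp_force: 0.0
```

```bash
python3 plan.py 80 130 0;python3 - <<'E'
from bench import cams
import cv2,numpy as np
from plan import *
for n in ['scene','top','wrist']:
    d=cams.get_image(n);cv2.imwrite(f'pics/{n}2.png',d['frame']);np.savez(f'pics/{n}2.npz',K=d['K'],k1=d['k1'],T=d['T'])
w,t,b=[cv2.imread(f'pics/{n}2.png') for n in('wrist','top','scene')]
f=lambda i,s:cv2.resize(i,None,fx=s,fy=s,interpolation=cv2.INTER_CUBIC)
o=np.zeros((600,800,3),np.uint8);o[:400,:400]=f(b[140:300,220:380],2.5);o[:,400:]=f(w[180:480,220:420],2);o[400:600,:400]=f(t[0:200,200:600],1)
cv2.imwrite('pics/c2.png',o)
E
```

```text
clock 6.7833 pos [487.3 118.1 294.1] can(R,A,y) [  2.1 158.    0.5] F [-0.1   0.21  0.45] w -0.13282800598963698
target [567.5 138.  300.3] tool shift mm [-77.7  -0.5  28.6] rotvec deg [ 0.27  0.45 -0.08] after-rot shift [-77.9  -0.5  28. ]
```

View pics/c2.png

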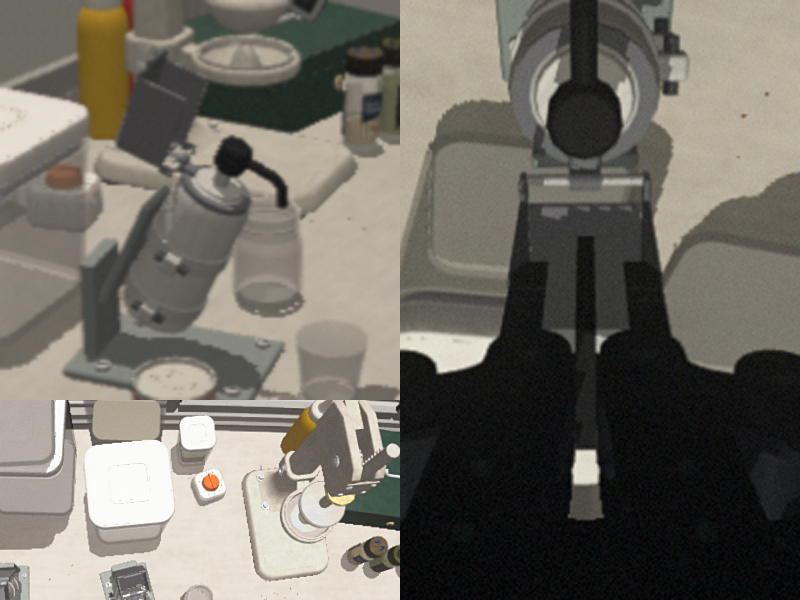

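The nozzle is back up. The hood is still open, with its plate at about (120–208, 55–165) in the scene crop. The lidded container stands behind it, so I'll check the hood angle and the clearance to the container.

```bash
python3 - <<'E'
from plan import *
t=cal('top0');s=cal('scene2')
for a,b in(((291,130),(222,210)),((370,122),(255,184))):
    p,e=tri(t,a,s,b);print('lid',p.round(0),e.round(1),'can R,A,y',cc(p).round(0))
q=lambda P:((proj(s,P)-(220,140)+.5)*2.5-.5).round(0).tolist()
D=12
for th in(1.6,1.75,1.95):
    n=np.array([np.sin(th),np.cos(th)]);tt=np.array([-np.cos(th),np.sin(th)])
    out=[]
    for f in(0,64):
        c=np.array([32,D])+46*n+f*tt
        for l in(25,-25): out.append(P(*c,l))
        print(th,f,'can',c.round(0))
    print(q(np.array(out)))
E
```

```text
lid [683. 212. 161.] 9.4 can R,A,y [143. -50.  44.]
lid [705.  76. 163.] 6.9 can R,A,y [132. -43. -94.]
1.6 0 can [78. 11.]
1.6 64 can [80. 75.]
[[113.0, 143.0], [140.0, 120.0], [144.0, 69.0], [170.0, 48.0]]
1.75 0 can [77.  4.]
1.75 64 can [89. 67.]
[[111.0, 151.0], [138.0, 128.0], [129.0, 72.0], [156.0, 51.0]]
1.95 0 can [75. -5.]
1.95 64 can [98. 54.]
[[110.0, 163.0], [136.0, 139.0], [111.0, 79.0], [138.0, 58.0]]
```

servo_tool --commands '[[[255,-0.03,0,0,0,0,0],[255,-0.03,0,0,0,0,0],[255,-0.03,0,0.01,0,0,0],[255,-0.03,0,0.02,0,0,0],[255,0,0,0.02,0,0,0],[255,0,0,0.02,0,0,0],[255,0,0,0.02,0,0,0],[255,0,0,0,0,0,0],[255,0,0,0,0,0,0]]]'

```text
clock: 7.68
position: [627.6, 152.5, 252.6]
ee_rot: [-0.121, 0.971, 0.025, 0.204]
contact_force: [-0.5, -0.1, -0.2]
gripper_width: 0.2
grasp_force: 0.0
```

```bash
python3 plan.py 100 55 0;python3 - <<'E'
from bench import cams
import cv2,numpy as np
d=cams.get_image('scene');b=d['frame'][100:300,200:400]
cv2.imwrite('pics/c3.png',cv2.resize(b,None,fx=3,fy=3,interpolation=cv2.INTER_CUBIC))
E
```

```text
clock 7.6833 pos [627.6 152.5 252.6] can(R,A,y) [117.1  61.2  -0.7] F [-0.51 -0.15 -0.2 ] w 0.16038440962374526
target [614.8 150.  240. ] tool shift mm [17.   0.7  6.3] rotvec deg [-0.01 -0.39 -0.06] after-rot shift [17.1  0.7  6.2]
```

View pics/c3.png

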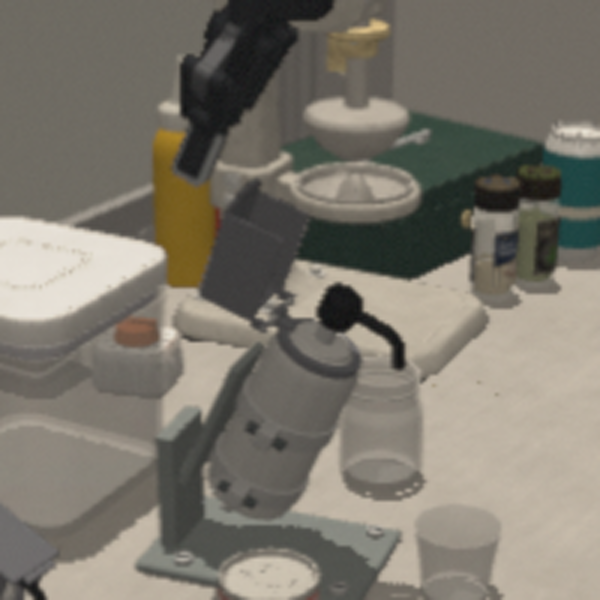

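The fingertip is at (190,175) in this crop, behind the hood and level with its upper half, and clear of the container. Now I'll push the hood forward.

servo_tool --commands '[[[255,0.007,0.0005,0.005,0,-0.4,0],[255,0.007,0,0,0,0,0],[255,0.006,0,0,0,0,0],[255,0.005,0,0,0,0,0],[255,0.005,0,-0.002,0,0,0],[255,0.005,0,-0.003,0,0,0],[255,0,0,0,0,0,0]]]'

```text
clock: 8.32
position: [597.3, 146.2, 244.0]
ee_rot: [-0.121, 0.969, 0.028, 0.212]
contact_force: [1.1, -0.6, 3.1]
gripper_width: 0.1
grasp_force: 1.4
```

```bash
python3 plan.py 70 71 0
```

```text
clock 8.3167 pos [597.3 146.2 244. ] can(R,A,y) [85.3 66.   0.6] F [ 1.15 -0.58  3.12] w 0.05451862270920061
target [581.9 141.7 242.4] tool shift mm [15.2 -0.6 -5.2] rotvec deg [ 0.17  0.62 -0.06] after-rot shift [15.3 -0.6 -5. ]
```

servo_tool --commands '[[[255,0.005,0,-0.0025,0,0,0],[255,0.005,0,-0.0025,0,0,0],[255,0.005,0,-0.0025,0,0,0],[255,0.005,0,-0.002,0,0,0],[255,0,0,0,0,0,0]]]'

```text
clock: 8.73
position: [575.1, 140.5, 243.2]
ee_rot: [-0.121, 0.97, 0.028, 0.211]
contact_force: [0.2, 1.2, 4.8]
gripper_width: 0.2
grasp_force: 1.9
```

```bash
python3 plan.py 43 79 0
```

```text
clock 8.7333 pos [575.1 140.5 243.2] can(R,A,y) [64.1 74.6  0.6] F [0.25 1.2  4.76] w 0.22404079592065407
target [554.9 134.8 238.7] tool shift mm [21.  -0.6 -4.6] rotvec deg [ 0.14  0.48 -0.07] after-rot shift [21.1 -0.6 -4.4]
```

servo_tool --commands '[[[255,0.005,0,-0.0015,0,0,0],[255,0.005,0,-0.001,0,0,0],[255,0.006,0,-0.001,0,0,0],[255,0.006,0,0,0,0,0],[255,0,0,0,0,0,0]]]'

```text
clock: 9.15
position: [553.2, 134.5, 236.1]
ee_rot: [-0.121, 0.97, 0.027, 0.209]
contact_force: [-2.3, 0.4, 5.4]
gripper_width: -0.0
grasp_force: 1.7
```

```bash
python3 plan.py 20 74 0
```

```text
clock 9.15 pos [553.2 134.5 236.1] can(R,A,y) [40.4 77.3  0.1] F [-2.29  0.38  5.44] w -0.03202667722620433
target [536.5 130.1 224.7] tool shift mm [20.5 -0.2  3.2] rotvec deg [ 0.09  0.3  -0.1 ] after-rot shift [20.4 -0.1  3.3]
```

servo_tool --commands '[[[255,0.005,0,-0.001,0,0,0],[255,0.005,0,0.001,0,0,0],[255,0.005,0,0.0015,0,0,0],[255,0.005,0,0.002,0,0,0],[255,0,0,0,0,0,0]]]'

```text
clock: 9.57
position: [536.2, 129.9, 223.2]
ee_rot: [-0.12, 0.97, 0.027, 0.208]
contact_force: [-3.7, -0.1, 4.6]
gripper_width: 0.4
grasp_force: 1.9
```

```bash
python3 plan.py 5.5 66 0;python3 - <<'E'
from bench import cams
import cv2,numpy as np
d=cams.get_image('scene');b=d['frame'][100:300,200:400]
cv2.imwrite('pics/c4.png',cv2.resize(b,None,fx=3,fy=3,interpolation=cv2.INTER_CUBIC))
E
```

```text
clock 9.5667 pos [536.2 129.9 223.2] can(R,A,y) [19.1 72.8 -0.2] F [-3.67 -0.15  4.56] w 0.37333781032227686
target [526.8 127.7 211.5] tool shift mm [13.6  0.1  6.7] rotvec deg [ 0.04  0.14 -0.11] after-rot shift [13.6  0.2  6.8]
```

View pics/c4.png

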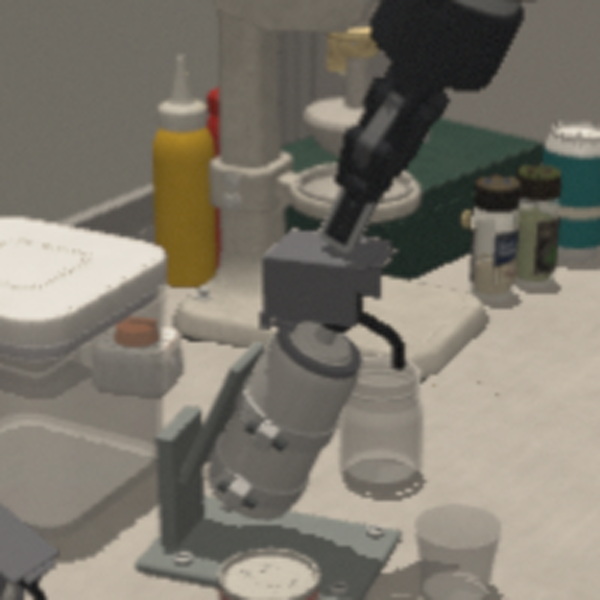

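The hood is swinging over nicely: at (265–390, 230–325) it covers the nozzle, about 0.4 rad from shut. The cup, jar and tin haven't moved. I'll continue and press down.

servo_tool --commands '[[[255,0.005,0,0.0025,0,0,0],[255,0.005,0,0.0025,0,0,0],[255,0.005,0,0.003,0,0,0],[255,0.003,0,0.002,0,0,0],[255,0,0,0,0,0,0]]]'

```text
clock: 10.03
position: [524.2, 126.7, 205.7]
ee_rot: [-0.12, 0.971, 0.026, 0.207]
contact_force: [-0.8, 0.1, 0.3]
gripper_width: -0.2
grasp_force: 0.5
```

```bash
python3 plan.py -5 59 0
```

```text
clock 10.0333 pos [524.2 126.7 205.7] can(R,A,y) [ 0.6 61.8 -0.3] F [-0.81  0.14  0.31] w -0.16321843644509562
target [520.3 126.  200.8] tool shift mm [5.6 0.3 2.8] rotvec deg [ 0.01  0.05 -0.11] after-rot shift [5.6 0.3 2.8]
```

servo_tool --commands '[[[255,0.003,0,-0.002,0,0,0],[255,0.005,0,0,0,0,0],[255,0,0,0.0015,0,0,0],[255,0,0,0.0015,0,0,0],[255,0,0,0.001,0,0,0],[255,0,0,0.001,0,0,0]]]'

```text
clock: 10.53
position: [519.7, 125.7, 201.2]
ee_rot: [-0.12, 0.97, 0.026, 0.208]
contact_force: [-8.1, -1.2, 4.0]
gripper_width: 0.3
grasp_force: 3.1
```

servo_tool --commands '[[[255,0,0,0.001,0,0,0],[255,0,0,0.0005,0,0,0]]]'

```text
clock: 10.7
position: [519.6, 125.4, 199.4]
ee_rot: [-0.12, 0.97, 0.026, 0.208]
contact_force: [-13.7, -1.1, 9.2]
gripper_width: -0.1
grasp_force: 7.1
```

servo_tool --commands '[[[255,0,0,0.0007,0,0,0],[255,0,0,0,0,0,0]]]'

```text
clock: 10.87
position: [519.6, 125.3, 199.4]
ee_rot: [-0.12, 0.97, 0.026, 0.208]
contact_force: [-14.5, -0.7, 9.6]
gripper_width: -0.1
grasp_force: 7.4
```

```bash
python3 plan.py -5 59 0
```

```text
clock 10.8667 pos [519.6 125.3 199.4] can(R,A,y) [-6.3 58.  -0.5] F [-14.47  -0.67   9.55] w -0.13199903342632158
target [520.3 126.  200.8] tool shift mm [-1.3  0.5 -1. ] rotvec deg [-0.03  0.12 -0.13] after-rot shift [-1.3  0.5 -1. ]
```

servo_tool --commands '[[[255,-0.001,0,0.0008,0,0,0],[255,0,0,0,0,0,0]]]'

```text
clock: 11.03
position: [519.8, 125.2, 199.3]
ee_rot: [-0.12, 0.971, 0.026, 0.207]
contact_force: [-24.6, -0.2, 17.1]
gripper_width: -0.0
grasp_force: 12.4
```

```bash
python3 plan.py -5 59 0
```

```text
clock 11.0333 pos [519.8 125.2 199.3] can(R,A,y) [-6.2 57.9 -0.6] F [-24.63  -0.2   17.12] w -0.029488557690869586
target [520.3 126.  200.8] tool shift mm [-1.2  0.6 -1.1] rotvec deg [-0.06  0.05 -0.14] after-rot shift [-1.2  0.6 -1.1]
```

It's hard against its stop: 30 N and no movement. Now I'll retreat along the axis and look.

servo_tool --commands '[[[255,0,0,-0.001,0,0,0],[255,0,0,-0.002,0,0,0],[255,0,0,-0.005,0,0,0],[255,0,0,-0.015,0,0,0],[255,0,0,-0.03,0,0,0],[255,0,0,-0.03,0,0,0],[255,0,0,-0.03,0,0,0],[255,0,0,0,0,0,0],[255,0,0,0,0,0,0]]]'

```text
clock: 11.78
position: [478.2, 116.1, 305.2]
ee_rot: [-0.121, 0.969, 0.029, 0.212]
contact_force: [0.6, 0.2, -0.6]
gripper_width: 0.1
grasp_force: 0.0
```

```bash
python3 plan.py 0 150 0;python3 - <<'E'
from bench import cams
from plan import *
d=cams.get_image('scene');c=(d['K'],d['k1'],d['T']);im=cv2.resize(d['frame'][140:300,220:380],None,fx=3.7,fy=3.7,interpolation=cv2.INTER_CUBIC)
for D,col in((12,(0,255,0)),):   # expected shut outline of the plate's outer face
    q=np.array([P(32,D+46,25),P(-32,D+46,25),P(-32,D+46,-25),P(32,D+46,-25)])
    for u in (proj(c,q)-(220,140)+.5)*3.7-.5: cv2.circle(im,tuple(int(v) for v in u),3,col,-1)
cv2.imwrite('pics/c5.png',im)
E
```

```text
clock 11.7833 pos [478.2 116.1 305.2] can(R,A,y) [ -2.  171.9   0.7] F [ 0.64  0.19 -0.55] w 0.12445230394936263
target [488.7 118.  286. ] tool shift mm [-1.7 -0.8 21.9] rotvec deg [ 0.23  0.65 -0.11] after-rot shift [-2.  -0.7 21.9]
```

View pics/c5.png

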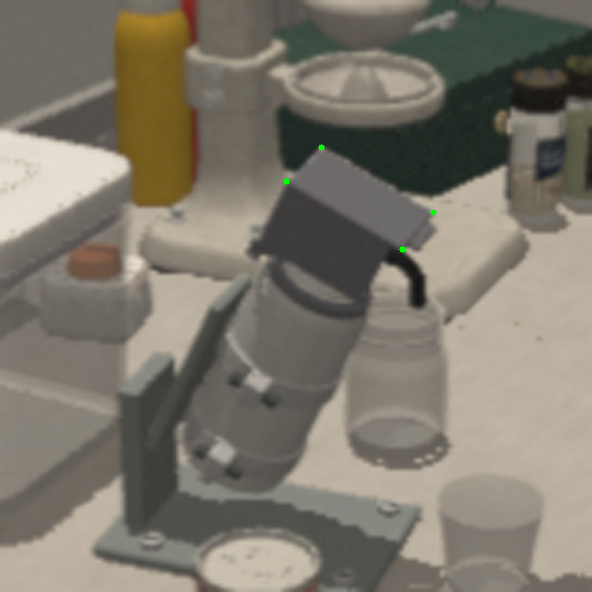

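The hood's plate corners, (287,182), (321,148), (433,212) and (395,249), match the outline predicted for a shut hood. The spout is out at the front, and the cup, jar and tin are in place.

```bash
python3 -c "
from bench import ticket
print(ticket.job_done())"
```

```text
the job is handed in; nothing more can be done
None
```

I pressed the nozzle to its stop, held it about 0.55 s and let it come back up, then shut the hood hard against its stop; the cup, jar and tin look unmoved, and the job was handed in at about 11.8 s (I did not check the shot itself in the cup).

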